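# Make up two sampling kits at the lab bench

## Task

Make up the two sampling kits from the stock on the pad: the blue tray gets the dish of red agar, the bottle with the orange cap and the timer; the yellow tray gets the dish of amber agar and the bottle with the white cap. Set each thing down gently, right way up, centred on the outline of its shape marked in the tray (timer screen up, lengthwise along its rectangle), and leave the spare green dish and black-capped bottle where they stand.

Things in the scene. Friction and masses are not known exactly. Their poses are not given: they have to be found in the camera images.
- red_dish: small closed Petri dish, clear plastic rim, filled with dark red agar: a disc 60 mm in diameter, 16 mm high, about 30 g, one rigid piece. Origin: centre of its underside, z up. It stands on the pad at the start. The pad is a pale blue-grey sheet fixed to the bench ahead of the robot, 320 x 310 x 2 mm; all stock stands on it at least 20 mm apart.
- amber_dish: small closed Petri dish, clear plastic rim, filled with amber (honey-coloured) agar: a disc 60 mm in diameter, 16 mm high, about 30 g, one rigid piece. Origin: centre of its underside, z up. It stands on the pad at the start.
- orange_bottle: sample bottle, one rigid piece, round, 40 mm in diameter, 60 mm high, about 70 g: light grey body with an orange screw cap (40 mm in diameter, the top 18 mm); the body narrows above 36 mm height to 32 mm under the cap. Origin: centre of its underside, z up. It stands upright on the pad at the start.
- white_bottle: sample bottle, one rigid piece, round, 40 mm in diameter, 60 mm high, about 70 g: light grey body with a white screw cap (40 mm in diameter, the top 18 mm); the body narrows above 36 mm height to 32 mm under the cap. Origin: centre of its underside, z up. It stands upright on the pad at the start.
- timer: white digital timer lying on its back with its blue-framed grey screen up: 70 mm long (its x) by 45 mm wide (its y) by 18 mm high, about 70 g. Origin: centre of its underside, z up. Lies on the pad at the start, turned any way.
- blue_tray: Blue kit tray, fixed, 300 (x) by 160 mm (y); floor top 4 mm, rim top 12 mm above the bench, rim 5 mm thick. Origin: centre of its underside, z up. White outlines on its floor, on its centre line y = 0: 76 mm circle for the dish at x = -95 mm, 80 x 55 mm rectangle (long along x) for the timer at x = 0, 54 mm circle for the bottle at x = +85 mm. Left or right of the pad (may be swapped), x axis within 0.25 rad of straight ahead.
- yellow_tray: Yellow kit tray, fixed, 300 (x) by 160 mm (y); floor top 4 mm, rim top 12 mm above the bench, rim 5 mm thick. Origin: centre of its underside, z up. White outlines on its floor, on its centre line y = 0: 54 mm circle for the bottle at x = -70 mm, 76 mm circle for the dish at x = +60 mm. Left or right of the pad (may be swapped), x axis within 0.25 rad of straight ahead.
- green_dish: small closed Petri dish, clear plastic rim, filled with green agar: a disc 60 mm in diameter, 16 mm high, about 30 g, one rigid piece. Origin: centre of its underside, z up. It stands on the pad at the start and is a spare, which stays there.
- black_bottle: sample bottle, one rigid piece, round, 40 mm in diameter, 60 mm high, about 70 g: light grey body with a black screw cap (40 mm in diameter, the top 18 mm); the body narrows above 36 mm height to 32 mm under the cap. Origin: centre of its underside, z up. It stands upright on the pad at the start and is a spare, which stays there.
Mind the look-alikes: they are no part of the job. There is more than one size of the red_dish; the one meant has the size given above. What is shaped like the orange_bottle but purple is not meant.

How it is judged:
At the end, for the whole second after the job is handed in: All five in their trays: each centre within 12 mm along and across of its outline's, on the tray floor within 5 mm, upright within 0.1 rad, at rest; timer within 0.25 rad of the tray's length, either way round; spares upright, within 20 mm of their start (x of red_dish in the frame of blue_tray between -0.107 and -0.083 m and y of red_dish in the frame of blue_tray between -0.012 and 0.012 m and z of each of red_dish, orange_bottle, timer in the frame of blue_tray below 0.009 m and angle between each of red_dish, orange_bottle, timer, white_bottle, amber_dish, green_dish, black_bottle's own z axis and vertical below 0.1 rad and linear speed of each of red_dish, orange_bottle, timer, white_bottle, amber_dish below 0.02 m/s and x of orange_bottle in the frame of blue_tray between 0.073 and 0.097 m and y of orange_bottle in the frame of blue_tray between -0.012 and 0.012 m and x of timer in the frame of blue_tray between -0.012 and 0.012 m and y of timer in the frame of blue_tray between -0.012 and 0.012 m and x of white_bottle in the frame of yellow_tray between -0.082 and -0.058 m and y of white_bottle in the frame of yellow_tray between -0.012 and 0.012 m and z of each of white_bottle, amber_dish in the frame of yellow_tray below 0.009 m and x of amber_dish in the frame of yellow_tray between 0.048 and 0.072 m and y of amber_dish in the frame of yellow_tray between -0.012 and 0.012 m and angle between the x axis of timer and the x axis of blue_tray, either way round below 0.25 rad and distance of each of green_dish, black_bottle from where it was at the start of the episode below 0.02 m); the robot touches nothing.
It fails at once if a spare (green dish or black-capped bottle) is shifted or knocked over (distance of any of green_dish, black_bottle from where it was at the start of the episode above 0.02 m).
It fails at once if a thing is dropped or thrown down (moves faster than 0.6 m/s within 30 mm of the bench) instead of being set down gently ((height (world z) of red_dish below 0.03 m and linear speed of red_dish above 0.6 m/s) or (height (world z) of orange_bottle below 0.03 m and linear speed of orange_bottle above 0.6 m/s) or (height (world z) of timer below 0.03 m and linear speed of timer above 0.6 m/s) or (height (world z) of white_bottle below 0.03 m and linear speed of white_bottle above 0.6 m/s) or (height (world z) of amber_dish below 0.03 m and linear speed of amber_dish above 0.6 m/s)).
It also fails if it takes over 120 s, if anything falls off the work surface, if the arm or the gripper's body presses on something with over 40 N, if the wrist force passes 120 N, or if a joint passes its speed limit or range.

## Robot

A 6-joint arm with a two-finger parallel gripper is mounted at the origin on the work surface. World frame = base frame: x ahead of the robot, y to its left, z up, the work surface at z = 0. Lengths are in m, angles in rad, forces in N, time in s.
With the tool pointing down it reaches from about 0.35 to 0.925 m from the base axis. Payload 6.4 kg.
Tool frame: the origin (TCP) lies at the very end of the fingers, on their centre line; the grasp point (between the pads) lies 19 mm behind it; z points along the fingers, y is the line along which they close (so a half turn about z gives the same grasp; the last joint's range is limited). The gripper opens to 85 mm and grips with 20 to 120 N. Pads are 22 mm wide; open, the fingers measure 114 mm over their backs; the gripper's body (76 mm by 85 mm) begins 54 mm behind the grasp point. The pads swing forward as they close: fully open they stand 13 mm farther back than shut.
Start: joints at [1.086, 0.245, 1.558, -0, 1.339, -0.174], TCP at [0.199, 0.619, 0.231] pointing down, gripper open.
Joint ranges: [-3.13, 3.13], [-1.02, 2.26], [0.13, 2.54], [-0.95, 4.09], [0.21, 2.88], [-2.74, 2.74]. Speed limits (rad/s): [2.57, 2.57, 3.14, 3.14, 3.14, 3.14].

## Interface

Orientations are given as a unit quaternion [w, x, y, z].
In Python, from cell import manip gives the robot as it stands. The module is installed in compiled form; this text tells all that it offers.
- The arm moves only by the tool jog_arm, never from a script. Its argument "motion" is a list of rows, each a list of 4 numbers: the shift along the tool's x, y, z scaled (see below), then the turn about the tool's z scaled (see below). A call has 1 to 5 rows; each row is the pose to reach, as a shift and turn from the pose commanded when the call began, along the tool's axes at that moment; what a row does not reach only later rows make up. The controller multiplies each number of a shift by 0.25 m and each number of a turn by 60 degrees. A row lasts 1/12 s, in which the tool goes at most 41.7 mm and 7.16 degrees, less where a joint would pass 70% of its speed; a pose out of reach is approached as far as the arm can. A call with a number of a shift or a turn outside -1 to 1 is refused whole. A call with a gripper value outside its range is refused whole. "hand" is the opening, from -1 (shut) to 1 (fully open), so that 0 is half open, set as the call begins (left out, the last holds). The fingers move at their own pace and stop on an object; the grip force is fixed at half the most. Time passes only in rows, so rows that repeat a pose let the fingers close. It gives the time, the measured TCP pose, the force, the opening and the grip force at its end, in the units of the state.
- manip.observe(): the state, without advancing time (a new reading comes with each control period).
- manip.camera(name): name is "side" or "top"; returns (picture, depth): 400x640x3 uint8, blue, green, red; 400x640 float32, m along the optical axis (not along the pixel's ray), 0 where there is no reading.
- manip.camera_model(name): a dict with "vfov" (degrees; the focal length in pixels is half the picture's height over the tangent of half this angle, whatever the lens; pixels are square), "cx", "cy" (the principal point, pixels), "extrinsics" (4x4, takes a point from camera to world coordinates). Camera axes: x right, y down, z forward; pixel columns grow to the right and rows downward; lengths in m; the calibration is good to about 2 mm. A picture is of the moment at which its call begins. camera_model takes no time and is no camera call.
- manip.job_done(): hands the job in; it is judged then, once.
Trained networks look in the newest picture that a camera, given by its name, has taken for a name from the list of things; names that differ only in an ending like _2 or _b are one class to them, and where a whole thing is asked for, a point or a joint stands for the part that bears it (a point fixed in the world has none). Each returns a list of dicts, best first, with "confidence" (0 to 1); they miss things now and then, are a little off and sometimes report something else, mostly with a low value. They report only what shows in the picture. A call takes as long as a camera call. They do not tell look-alikes from the thing itself.
- manip.recognise(label, camera): "rect" ([centre column, centre row, width, height] in pixels, round what is visible of it).
- manip.mark_of(label, camera): "uv" ([column, row] in pixels: a listed point, or the origin of a listed thing).
The state is a dict: "time_s": time; "joints": joint angles; "qd": joint speeds; "joint_efforts": joint torques, N m; "position": TCP position; "tool_rot": TCP orientation; "wrist_force": force on the tool from outside, world axes, zero at the start; "moment": the same for the moment, N m; "gripper_width": finger opening in m; "grasp_force": force on a finger pad.
Only numpy, scipy, OpenCV 4.12 (cv2) and the standard library are available. Lean on these libraries where they do the work, as an engineer would, in place of code of your own. Each camera call takes 0.05 s, during which the arm holds its last target. There are 200 camera calls.

## Working session

There is one attempt and no reset: what is moved stays moved. The work goes in short steps, Python scripts to look and compute and a tool call to move; the robot and the scene stay as the last step left them, time stands still between calls to the robot, and variables do not carry over. Pictures are saved under pics/ and viewed, at most 14 in all, crops included, and the job is handed in when it is done.

Besides the shell and the picture viewer there is one more tool, called after ">>>" by a JSON object that holds its "fn" and its "kwargs", one argument or row to a line. jog_arm: Moves the arm, as the interface text tells. Shifts and turns lie within -1 to 1; 1 stands for 0.25 m of shift or 60 degrees of turn. Its arguments: {"type":"object","properties":{"motion":{"type":"array","items":{"type":"array","items":{"type":"number"}}},"hand":{"type":"number"}},"required":["motion"]}

```bash
mkdir -p pics; cat > h.py <<'E'
import numpy as np, cv2
from cell import manip
def cam(n):
    p,d=manip.camera(n); m=manip.camera_model(n)
    f=p.shape[0]/2/np.tan(np.radians(m["vfov"])/2)
    return p,d,m,f
def world(m,f,u,v,z):
    "pixel ray meets height z"
    E=np.array(m["extrinsics"]); r=E[:3,:3]@np.array([(u-m["cx"])/f,(v-m["cy"])/f,1]); o=E[:3,3]
    return o+r*(z-o[2])/r[2]
def cloud(d,m,f):
    E=np.array(m["extrinsics"]); v,u=np.mgrid[:d.shape[0],:d.shape[1]]
    P=np.stack([(u-m["cx"])/f*d,(v-m["cy"])/f*d,d],-1)
    return P@E[:3,:3].T+E[:3,3]
E
python3 - <<'E'
from h import *
s=manip.observe(); print(s["time_s"],s["position"],s["tool_rot"],s["gripper_width"])
for n in("top","side"):
    p,d,m,f=cam(n); cv2.imwrite(f"pics/{n}0.png",p); np.savez(f"{n}0.npz",p=p,d=d); print(n,f,m)
p,d,m,f=cam("top")
for l in["red_dish","amber_dish","green_dish","orange_bottle","white_bottle","black_bottle","timer","blue_tray","yellow_tray"]:
    for r in manip.recognise(l,"top")[:3]:
        print(l,np.round(r["rect"],1),round(r["confidence"],2))
E
```

```text
0.0 [0.19853785 0.61835348 0.23018441] [-3.06698967e-04  1.54773207e-01  9.87949549e-01 -9.21614825e-04] 0.0852196317467618
top 425.2363817881316 {'vfov': 50.37770335575043, 'cx': 325.20151800112654, 'cy': 199.96014425812126, 'extrinsics': array([[-0.02220223, -0.9954064 ,  0.09312976,  0.45995386],
       [-0.99974407,  0.02251002,  0.00225573,  0.01726003],
       [-0.00434172, -0.09305584, -0.99565143,  0.94013602],
       [ 0.        ,  0.        ,  0.        ,  1.        ]])}
side 434.6781469878187 {'vfov': 49.41531541327617, 'cx': 320.79206494732927, 'cy': 195.5281230011091, 'extrinsics': array([[-9.93165653e-01, -6.20392097e-02,  9.88591045e-02,
         4.35125219e-01],
       [-1.16711641e-01,  5.23445128e-01, -8.44028193e-01,
         8.28767476e-01],
       [ 6.15525459e-04, -8.49797820e-01, -5.27108420e-01,
         5.27155130e-01],
       [ 0.00000000e+00,  0.00000000e+00,  0.00000000e+00,
         1.00000000e+00]])}
red_dish [454.9 103.8  39.9  37.4] 0.88
red_dish [388.  184.2  31.4  26.4] 0.68
red_dish [287.1 188.1  18.6  22.9] 0.38
amber_dish [301.4 137.4  27.1  27.9] 0.66
green_dish [311.6 239.3  26.   24.7] 0.94
orange_bottle [362.1 132.7  14.5  22.5] 0.74
orange_bottle [230.3 114.   24.5  25.1] 0.57
white_bottle [287.  186.4  19.3  21.9] 0.72
black_bottle [339.5 186.8  22.   17.6] 0.65
timer [367.5 236.1  33.8  20.5] 0.88
blue_tray [193.7 216.7  78.8 140.8] 0.96
yellow_tray [479.6 209.4 105.3 151. ] 0.55
yellow_tray [313.  240.3  27.7  24.4] 0.43
```

View pics/top0.png

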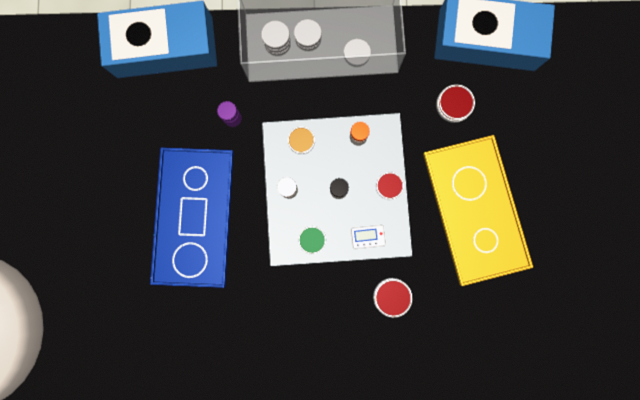

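View pics/side0.png

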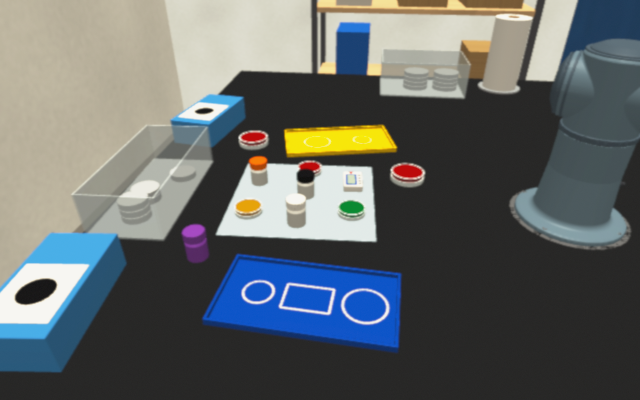

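The top view shows, in pixels:
- **Red dishes:** three candidates at (390,185) on the pad, (455,103) and (393,297). The last two are about 38 px wide. The one on the pad is about 26 px, like the amber and green dishes, so it fits the 60 mm size.
- **Bottles:** orange cap at (360,131), white (287,187), black (339,187). The purple one at (228,111) is a look-alike.
- **Trays:** blue on the left, yellow on the right.

Next I measure all of these and crop the pad.

```bash
cat > meas.py <<'E'
from h import *
p,d,m,f=cam("top")
C=cloud(d,m,f)
cv2.imwrite("pics/crop.png",cv2.resize(p[80:330,230:500],None,fx=2.4,fy=2.4,interpolation=cv2.INTER_CUBIC))
for n,(u,v),z in [("red",(390,185),.018),("RED2",(455,103),.0),("RED3",(393,297),.0),("amber",(301,139),.018),("green",(312,240),.018),("orange",(360,131),.062),("white",(287,187),.062),("black",(339,187),.062),("timer",(368,237),.020)]:
    R=26 if "RED" in n else 20
    W=C[v-R:v+R,u-R:u+R].reshape(-1,3)
    hi=np.percentile(W[:,2],99)
    w=W[W[:,2]>(.05 if z>.05 else .012)]
    c,r=cv2.minEnclosingCircle(w[:,:2].astype(np.float32))
    rect=cv2.minAreaRect(w[:,:2].astype(np.float32))
    print(n,"ztop %.4f"%hi,"med",np.round(np.median(w[:,2]),4),"mean",np.round(w[:,:2].mean(0),4),"circ",np.round(c,4),"D %.4f"%(2*r),"rect",np.round(rect[1],4),round(rect[2],1))
hsv=cv2.cvtColor(p,cv2.COLOR_BGR2HSV)
def centroid(mask): 
    M=cv2.moments(mask,True); return M["m10"]/M["m00"],M["m01"]/M["m00"]
pad=max(cv2.findContours(((hsv[...,1]<60)&(hsv[...,2]>150)&(np.arange(400)[:,None]>95)).astype(np.uint8),0,1)[0],key=cv2.contourArea)
print("pad",cv2.minAreaRect(np.array([world(m,f,*q,.002)[:2] for q in pad[:,0]],np.float32)))
for n,lo,hi,outs in[("blue",(105,100,60),(125,255,255),(((195,178),54),((193,217),0),((190,260),76))),("yellow",(22,120,100),(35,255,255),(((469,183),76),((486,240),54)))]:
    k=cv2.inRange(hsv,lo,hi); k[:120]=0
    c=max(cv2.findContours(k,0,1)[0],key=cv2.contourArea)
    Q=np.array([world(m,f,*q,.012)[:2] for q in c[:,0]],np.float32)
    print(n,cv2.minAreaRect(Q))
    fill=np.zeros_like(k); cv2.drawContours(fill,[c],-1,1,-1)
    wh=((k==0)&(fill>0)).astype(np.uint8) if n!="x" else 0
    for cc in cv2.findContours(wh,0,1)[0]:
        if cv2.contourArea(cc)<100: continue
        q=np.array([world(m,f,*a,.004)[:2] for a in cc[:,0]],np.float32)
        M=cv2.moments(cc); print("  outline",np.round(world(m,f,M["m10"]/M["m00"],M["m01"]/M["m00"],.004),4),np.round(cv2.minAreaRect(q)[1],4))
    for (u,v),_ in outs: print("  z",np.round(C[v,u],4))
E
python3 meas.py
```

```text
red ztop 0.0208 med 0.0175 mean [ 0.5755 -0.1212] circ [ 0.5277 -0.0642] D 0.2121 rect [0.0571 0.2113] 43.8
RED2 ztop 0.0239 med 0.0205 mean [ 0.7553 -0.2731] circ [ 0.6191 -0.1478] D 0.4588 rect [0.0783 0.456 ] 50.9
RED3 ztop 0.0238 med 0.0204 mean [ 0.3358 -0.1198] circ [ 0.385  -0.0668] D 0.2254 rect [0.2207 0.0782] 60.0
amber ztop 0.0205 med 0.0175 mean [0.6816 0.0695] circ [0.586  0.0455] D 0.2585 rect [0.2565 0.0586] 5.9
green ztop 0.0210 med 0.0175 mean [0.462  0.0494] circ [0.4617 0.0482] D 0.0622 rect [0.0581 0.0579] 44.0
orange ztop 0.0639 med 0.0616 mean [ 0.6865 -0.0568] circ [ 0.5837 -0.0235] D 0.2608 rect [0.0399 0.2596] 76.7
white ztop 0.0647 med 0.0615 mean [0.57  0.097] circ [0.5252 0.0629] D 0.1594 rect [0.1575 0.0384] 44.1
black ztop 0.0648 med 0.0616 mean [ 0.5673 -0.0099] circ [0.5242 0.0006] D 0.1329 rect [0.0395 0.1313] 65.8
timer ztop 0.0242 med 0.0199 mean [ 0.4658 -0.0695] circ [ 0.4635 -0.0458] D 0.1265 rect [0.045  0.1236] 4.6
pad ((0.5740463137626648, -0.004330694675445557), (0.32111039757728577, 0.31092241406440735), 2.654946804046631)
blue ((0.5181533098220825, 0.3121356666088104), (0.16368745267391205, 0.3018651604652405), 86.46217346191406)
  outline [0.4232 0.3187 0.004 ] [0.0766 0.0759]
  outline [0.518  0.3132 0.004 ] [0.0604 0.0857]
  outline [0.6031 0.3078 0.004 ] [0.0543 0.0535]
  z [0.6025 0.3067 0.0079]
  z [0.5164 0.3122 0.0027]
  z [0.4224 0.318  0.0029]
yellow ((0.5195794701576233, -0.31187665462493896), (0.3012210428714752, 0.16193805634975433), 12.988482475280762)
  outline [ 0.4516 -0.329   0.004 ] [0.0549 0.0523]
  outline [ 0.5782 -0.2997  0.004 ] [0.0753 0.0764]
  z [ 0.5782 -0.3003  0.0031]
  z [ 0.4516 -0.3302  0.0046]
```

View pics/crop.png

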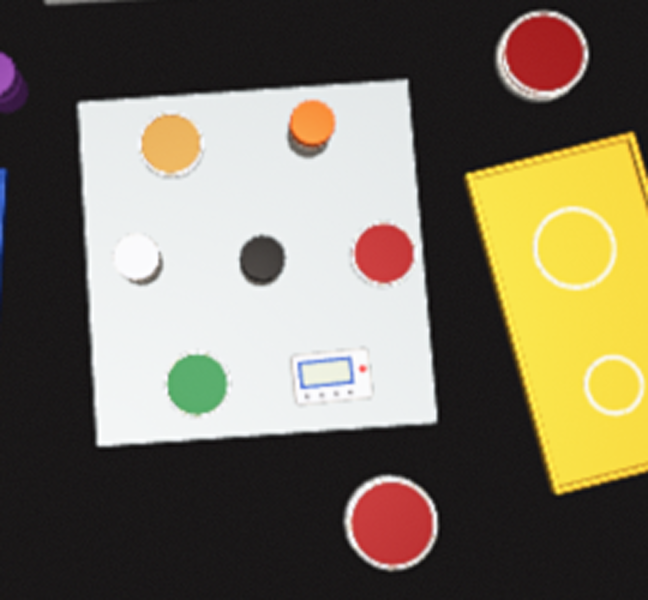

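The crop confirms the pad's red dish (crop 383,253): it matches the green and amber dishes in size, and the two others are visibly larger. The trays and outlines match their stated dimensions. The next step refines the object centres without the stray depth points.

```bash
cat > obj.py <<'E'
from h import *
S=[("red",(390,185),.018),("amber",(301,139),.018),("green",(312,240),.018),("orange",(360,131),.062),("white",(287,187),.062),("black",(339,187),.062),("timer",(368,237),.020)]
def locate(S):
    p,d,m,f=cam("top"); C=cloud(d,m,f)
    for n,(u,v),z in S:
        k=((abs(C[...,2]-z)<.006)&(d>0)).astype(np.uint8)
        k=cv2.morphologyEx(k,cv2.MORPH_OPEN,np.ones((3,3),np.uint8))
        _,L=cv2.connectedComponents(k); b=(L==L[v,u]).astype(np.uint8)
        c=cv2.findContours(b,0,1)[0][0]
        q=np.array([world(m,f,*a,z)[:2] for a in c[:,0]],np.float32)
        M=cv2.moments(b,True); r=cv2.minAreaRect(q)
        print(n,"cen",np.round(world(m,f,M["m10"]/M["m00"],M["m01"]/M["m00"],z)[:2],4),"rect c",np.round(r[0],4),np.round(r[1],4),round(r[2],1))
if __name__=="__main__":
    locate(S)
    p,d,m,f=cam("side")   # cross-check: side camera depth
    C=cloud(d,m,f); c=p[...,:].astype(int)
    k=(C[...,2]>.05)&(C[...,2]<.068)&(d>0)
    for n,x,y in[("orange",.686,-.057),("white",.570,.097),("black",.567,-.01)]:
        w=C[k&(np.hypot(C[...,0]-x,C[...,1]-y)<.03)]; print(n,len(w),np.round((w.min(0)+w.max(0))/2,4))
E
python3 obj.py
```

```text
red cen [ 0.5765 -0.1226] rect c [ 0.5759 -0.1229] [0.0568 0.0574] 88.1
amber cen [0.683  0.0698] rect c [0.6827 0.0698] [0.0575 0.0585] 88.9
green cen [0.462  0.0498] rect c [0.4623 0.0498] [0.0562 0.0559] 88.7
orange cen [ 0.6884 -0.0574] rect c [ 0.6884 -0.0573] [0.0379 0.0387] 88.4
white cen [0.5728 0.099 ] rect c [0.5731 0.0991] [0.0354 0.0378] 89.1
black cen [ 0.5693 -0.0104] rect c [ 0.5685 -0.0101] [0.0375 0.0377] 88.7
timer cen [ 0.4657 -0.0709] rect c [ 0.4659 -0.071 ] [0.0448 0.0698] 4.7
orange 174 [ 0.6876 -0.0553  0.0572]
white 261 [0.5727 0.1015 0.0569]
black 196 [ 0.5693 -0.0076  0.0571]
```

>>> {"fn": "jog_arm", "kwargs": {
  "motion": [
    [0,0,0,-0.1],
    [0,0,0,-0.2],
    [0,0,0,-0.297],
    [0,0,0,-0.297],
    [0,0,0,-0.297]
  ],
  "hand": 1
}}

```text
time_s: 1.17
position: [0.1988, 0.6189, 0.2313]
tool_rot: [-0.0, 0.001, 1.0, -0.0]
wrist_force: [-0.4, 0.1, 0.6]
gripper_width: 0.0855
grasp_force: 0.0
```

>>> {"fn": "jog_arm", "kwargs": {
  "motion": [
    [-0.1,-0.12,0,0],
    [-0.2,-0.24,0,0],
    [-0.3,-0.36,0,0],
    [-0.4,-0.48,0,0],
    [-0.5,-0.6,0,0]
  ]
}}

```text
time_s: 1.58
position: [0.3246, 0.4675, 0.2314]
tool_rot: [0.0, 0.001, 1.0, 0.0]
wrist_force: [0.8, 1.0, 0.1]
gripper_width: 0.0854
grasp_force: 0.0
```

>>> {"fn": "jog_arm", "kwargs": {
  "motion": [
    [-0.1,-0.12,0,0],
    [-0.2,-0.24,0,0],
    [-0.3,-0.36,0,0],
    [-0.4,-0.48,0,0],
    [-0.5,-0.6,0,0]
  ]
}}

```text
time_s: 2.0
position: [0.4498, 0.3173, 0.2316]
tool_rot: [0.0, 0.001, 1.0, 0.0]
wrist_force: [1.0, 0.5, -0.3]
gripper_width: 0.0858
grasp_force: 0.0
```

>>> {"fn": "jog_arm", "kwargs": {
  "motion": [
    [-0.1,-0.16,0.06,0],
    [-0.2,-0.32,0.12,0],
    [-0.3,-0.48,0.18,0],
    [-0.4,-0.64,0.22,0],
    [-0.49,-0.8,0.24,0]
  ]
}}

```text
time_s: 2.42
position: [0.5545, 0.1464, 0.1757]
tool_rot: [-0.001, 0.001, 1.0, 0.0]
wrist_force: [-0.2, 0.1, -0.1]
gripper_width: 0.0853
grasp_force: 0.0
```

>>> {"fn": "jog_arm", "kwargs": {
  "motion": [
    [-0.04,-0.1,0.04,0],
    [-0.074,-0.188,0.12,0],
    [-0.074,-0.188,0.26,0],
    [-0.074,-0.188,0.26,0],
    [-0.074,-0.188,0.26,0]
  ]
}}

```text
time_s: 2.83
position: [0.5711, 0.1011, 0.1101]
tool_rot: [-0.003, 0.001, 1.0, 0.0]
wrist_force: [0.1, 0.5, -0.0]
gripper_width: 0.0853
grasp_force: 0.0
```

>>> {"fn": "jog_arm", "kwargs": {
  "motion": [
    [-0.004,-0.004,0.12,0],
    [-0.004,-0.004,0.24,0],
    [-0.004,-0.004,0.34,0],
    [-0.004,-0.004,0.4,0],
    [-0.004,-0.004,0.4,0]
  ]
}}

```text
time_s: 3.25
position: [0.5722, 0.1011, 0.0104]
tool_rot: [-0.002, -0.0, 1.0, 0.0]
wrist_force: [0.3, 1.3, -0.6]
gripper_width: 0.0856
grasp_force: 0.0
```

>>> {"fn": "jog_arm", "kwargs": {
  "motion": [
    [0,0,0,0],
    [0,0,0,0],
    [0,0,0,0],
    [0,0,0,0],
    [0,0,0,0]
  ],
  "hand": -1
}}

```text
time_s: 3.67
position: [0.5756, 0.1003, 0.0142]
tool_rot: [0.002, -0.0, 1.0, 0.0]
wrist_force: [-1.3, 0.1, 6.0]
gripper_width: 0.0392
grasp_force: 60.1
```

>>> {"fn": "jog_arm", "kwargs": {
  "motion": [
    [0,0,-0.08,0],
    [0,0,-0.2,0],
    [0,0,-0.34,0],
    [0,0,-0.44,0],
    [0,0,-0.44,0]
  ]
}}

```text
time_s: 4.08
position: [0.5782, 0.1002, 0.1293]
tool_rot: [0.006, -0.0, 1.0, -0.0]
wrist_force: [1.7, -0.8, 1.2]
gripper_width: 0.0388
grasp_force: 60.3
```

>>> {"fn": "jog_arm", "kwargs": {
  "motion": [
    [0.04,-0.13,0,0],
    [0.08,-0.28,0,0],
    [0.12,-0.43,0,0],
    [0.16,-0.58,0,0],
    [0.2,-0.72,0,0]
  ]
}}

```text
time_s: 4.5
position: [0.5228, -0.0814, 0.1216]
tool_rot: [-0.0, -0.0, 1.0, -0.0]
wrist_force: [0.8, -0.1, -1.4]
gripper_width: 0.0385
grasp_force: 60.5
```

>>> {"fn": "jog_arm", "kwargs": {
  "motion": [
    [0.04,-0.15,0,0],
    [0.08,-0.3,0,0],
    [0.12,-0.45,0,0],
    [0.16,-0.6,0,0],
    [0.2,-0.72,0,0]
  ]
}}

```text
time_s: 4.92
position: [0.4729, -0.2623, 0.1218]
tool_rot: [0.0, 0.001, 1.0, -0.0]
wrist_force: [0.0, 0.1, -0.1]
gripper_width: 0.0385
grasp_force: 60.5
```

>>> {"fn": "jog_arm", "kwargs": {
  "motion": [
    [0.03,-0.12,0,0],
    [0.07,-0.22,0,0],
    [0.085,-0.267,0.05,0],
    [0.085,-0.267,0.15,0],
    [0.085,-0.267,0.24,0]
  ]
}}

```text
time_s: 5.33
position: [0.4524, -0.3281, 0.0615]
tool_rot: [0.001, 0.001, 1.0, -0.001]
wrist_force: [1.2, -0.1, -1.1]
gripper_width: 0.0386
grasp_force: 60.5
```

>>> {"fn": "jog_arm", "kwargs": {
  "motion": [
    [0,0,0.07,0],
    [0,0,0.12,0],
    [0,0,0.15,0],
    [0,0,0.15,0],
    [0,0,0.15,0]
  ]
}}

```text
time_s: 5.75
position: [0.4529, -0.3267, 0.0246]
tool_rot: [0.0, -0.0, 1.0, -0.0]
wrist_force: [0.3, 1.0, -0.3]
gripper_width: 0.0387
grasp_force: 60.5
```

```bash
python3 - <<'E'
from h import *
s=manip.observe(); print(s["position"],s["tool_rot"],s["wrist_force"])
p,d,m,f=cam("side"); cv2.imwrite("pics/w1.png",cv2.resize(p[80:200,250:450],None,fx=4,fy=4,interpolation=cv2.INTER_CUBIC))
E
```

```text
[ 0.45289361 -0.32674638  0.02459674] [ 1.30851485e-04 -1.96003828e-04  9.99999963e-01 -1.36820467e-04] [ 0.29064598  1.02177545 -0.27548773]
```

View pics/w1.png

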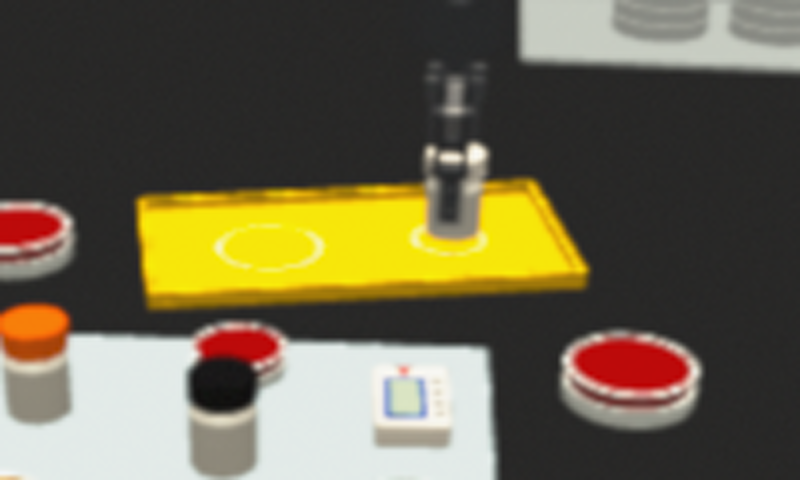

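The bottle is held upright, just above its circle in the tray (crop 452,238). Next I lower it the last few mm slowly.

>>> {"fn": "jog_arm", "kwargs": {
  "motion": [
    [0.002,-0.006,0.006,0],
    [0.004,-0.008,0.012,0],
    [0.004,-0.008,0.018,0],
    [0.004,-0.008,0.024,0],
    [0.004,-0.008,0.03,0]
  ]
}}

```text
time_s: 6.22
position: [0.4517, -0.3287, 0.0168]
tool_rot: [0.0, -0.0, 1.0, -0.0]
wrist_force: [-0.9, 0.6, -1.3]
gripper_width: 0.0387
grasp_force: 60.5
```

>>> {"fn": "jog_arm", "kwargs": {
  "motion": [
    [0,0,0.004,0],
    [0,0,0.008,0],
    [0,0,0.008,0],
    [0,0,0.008,0]
  ]
}}

```text
time_s: 6.55
position: [0.4517, -0.3287, 0.0162]
tool_rot: [-0.001, -0.0, 1.0, 0.0]
wrist_force: [-5.0, 4.5, 11.6]
gripper_width: 0.0387
grasp_force: 61.6
```

Contact, 11.6 N upward. Release, then lift.

>>> {"fn": "jog_arm", "kwargs": {
  "motion": [
    [0,0,0,0],
    [0,0,0,0],
    [0,0,0,0],
    [0,0,0,0],
    [0,0,0,0]
  ],
  "hand": 0.9
}}

```text
time_s: 6.97
position: [0.4516, -0.3285, 0.0146]
tool_rot: [-0.0, -0.0, 1.0, 0.0]
wrist_force: [-0.3, 0.3, -0.3]
gripper_width: 0.0812
grasp_force: 0.0
```

>>> {"fn": "jog_arm", "kwargs": {
  "motion": [
    [0,0,-0.08,0],
    [0,0,-0.2,0],
    [0,0,-0.34,0],
    [0,0,-0.42,0],
    [0,0,-0.42,0]
  ]
}}

```text
time_s: 7.38
position: [0.4542, -0.3313, 0.1254]
tool_rot: [0.003, -0.0, 1.0, -0.004]
wrist_force: [0.3, -0.3, 0.2]
gripper_width: 0.0811
grasp_force: 0.0
```

>>> {"fn": "jog_arm", "kwargs": {
  "motion": [
    [-0.07,0.12,0,0],
    [-0.14,0.26,0,0],
    [-0.22,0.39,0,0],
    [-0.3,0.52,0,0],
    [-0.38,0.65,0,0]
  ]
}}

```text
time_s: 7.8
position: [0.5466, -0.1642, 0.1186]
tool_rot: [-0.001, 0.0, 1.0, 0.0]
wrist_force: [0.2, -1.6, -0.7]
gripper_width: 0.0813
grasp_force: 0.0
```

>>> {"fn": "jog_arm", "kwargs": {
  "motion": [
    [-0.07,0.13,0,0],
    [-0.14,0.26,0,0],
    [-0.22,0.39,0,0],
    [-0.3,0.52,0,0],
    [-0.38,0.65,0,0]
  ]
}}

```text
time_s: 8.22
position: [0.6416, -0.0016, 0.1183]
tool_rot: [-0.001, -0.0, 1.0, 0.0]
wrist_force: [0.2, -1.5, 0.1]
gripper_width: 0.0814
grasp_force: 0.0
```

>>> {"fn": "jog_arm", "kwargs": {
  "motion": [
    [-0.07,0.13,0,0],
    [-0.14,0.25,0,0],
    [-0.166,0.298,0,0],
    [-0.166,0.298,0,0],
    [-0.166,0.298,0,0]
  ]
}}

```text
time_s: 8.63
position: [0.6823, 0.071, 0.1184]
tool_rot: [-0.001, -0.001, 1.0, -0.0]
wrist_force: [0.1, 0.1, -0.2]
gripper_width: 0.081
grasp_force: 0.0
```

>>> {"fn": "jog_arm", "kwargs": {
  "motion": [
    [-0.003,0,0.12,0],
    [-0.003,0,0.25,0],
    [-0.003,0,0.37,0],
    [-0.003,0,0.44,0],
    [-0.003,0,0.454,0]
  ]
}}

```text
time_s: 9.05
position: [0.6794, 0.0691, 0.001]
tool_rot: [-0.005, 0.001, 1.0, 0.0]
wrist_force: [0.1, 0.5, -0.0]
gripper_width: 0.0814
grasp_force: 0.0
```

>>> {"fn": "jog_arm", "kwargs": {
  "motion": [
    [0,0,0,0],
    [0,0,0,0],
    [0,0,0,0],
    [0,0,0,0],
    [0,0,0,0]
  ],
  "hand": -1
}}

```text
time_s: 9.47
position: [0.6851, 0.0706, 0.0082]
tool_rot: [0.002, -0.0, 1.0, -0.0]
wrist_force: [-1.0, -0.4, 3.1]
gripper_width: 0.0564
grasp_force: 64.0
```

>>> {"fn": "jog_arm", "kwargs": {
  "motion": [
    [0,0,-0.02,0],
    [0,0,-0.06,0],
    [0,0,-0.12,0],
    [0,0,-0.16,0],
    [0,0,-0.16,0]
  ]
}}

```text
time_s: 9.88
position: [0.6864, 0.0709, 0.0508]
tool_rot: [0.003, -0.0, 1.0, -0.0]
wrist_force: [0.7, -0.6, 0.7]
gripper_width: 0.0563
grasp_force: 63.7
```

```bash
python3 - <<'E'
from h import *
s=manip.observe(); print(s["position"],s["gripper_width"],s["grasp_force"],s["wrist_force"])
p,d,m,f=cam("side"); cv2.imwrite("pics/a1.png",cv2.resize(p[110:260,170:370],None,fx=4,fy=4,interpolation=cv2.INTER_CUBIC))
E
```

```text
[0.68641834 0.07088245 0.05077263] 0.05632232455540013 63.73863458633423 [ 0.74939163 -0.61712785  0.66624934]
```

View pics/a1.png

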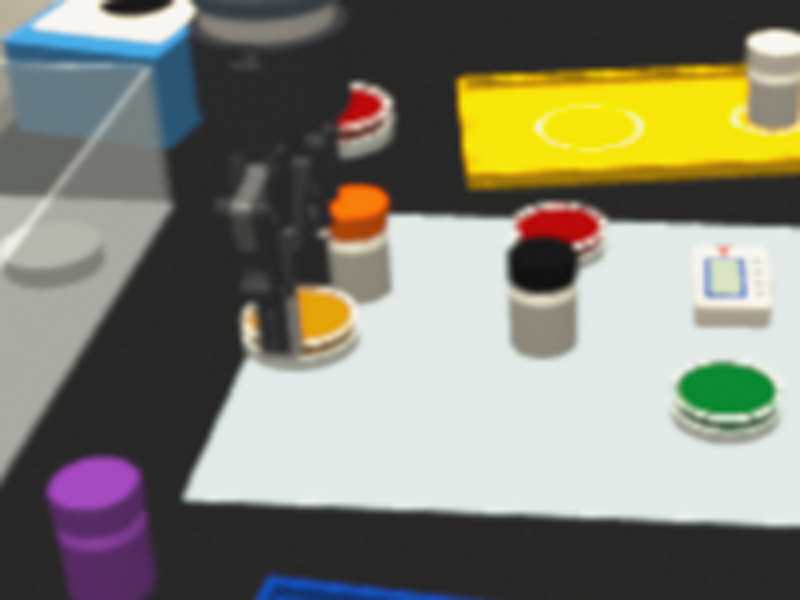

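```bash
python3 - <<'E'
from h import *
p,d,m,f=cam("side"); C=cloud(d,m,f)
for r in manip.mark_of("amber_dish","side")[:2]: print(r, [np.round(world(m,f,*r["uv"],z),4) for z in(.04,.048)])
hsv=cv2.cvtColor(p,cv2.COLOR_BGR2HSV)
k=cv2.inRange(hsv,(12,120,80),(22,255,255)); k[:170]=0;k[:,:220]=0;k[215:]=0;k[:,275:]=0
w=C[k>0]; w=w[(w[:,2]>.03)&(w[:,2]<.09)]
print("amber",len(w),np.round([np.percentile(w,2,0),np.median(w,0),np.percentile(w,98,0)],4))
v,u=np.nonzero(k);print(u.min(),u.max(),v.min(),v.max())
W=C[160:215,220:275].reshape(-1,3); W=W[(W[:,2]>.035)&(W[:,2]<.075)&(np.hypot(W[:,0]-.68,W[:,1]-.07)<.07)]
print("all x range",np.round(np.percentile(W,[1,99],0),4))
# top
p,d,m,f=cam("top");hsv=cv2.cvtColor(p,cv2.COLOR_BGR2HSV)
k=cv2.inRange(hsv,(12,120,80),(22,255,255)); k[:100]=0;k[170:]=0;k[:,:270]=0;k[:,340:]=0
v,u=np.nonzero(k);print(len(u), u.min() if len(u) else 0,u.max() if len(u) else 0)
C=cloud(d,m,f); w=C[k>0]; print(np.round(np.percentile(w,[2,50,98],0),4) if len(u) else 0)
E
```

```text
{'uv': [245.1, 197.4], 'confidence': 0.54} [array([0.6843, 0.075 , 0.04  ]), array([0.6802, 0.0873, 0.048 ])]
amber 139 [[0.6595 0.0463 0.0563]
 [0.6742 0.0687 0.0581]
 [0.6957 0.1052 0.0747]]
233 257 183 195
all x range [[0.6545 0.041  0.0427]
 [0.7112 0.1145 0.0743]]
0 0 0
0
```

>>> {"fn": "jog_arm", "kwargs": {
  "motion": [
    [0,0,-0.1,0],
    [0,0,-0.24,0],
    [0.02,-0.08,-0.26,0],
    [0.06,-0.22,-0.26,0],
    [0.1,-0.36,-0.26,0]
  ]
}}

```text
time_s: 10.5
position: [0.6588, -0.0192, 0.1117]
tool_rot: [0.0, -0.001, 1.0, -0.0]
wrist_force: [0.0, 0.3, -1.3]
gripper_width: 0.0567
grasp_force: 63.9
```

>>> {"fn": "jog_arm", "kwargs": {
  "motion": [
    [0.04,-0.15,0,0],
    [0.08,-0.3,0,0],
    [0.12,-0.45,0,0],
    [0.16,-0.6,0,0],
    [0.2,-0.7,0,0]
  ]
}}

```text
time_s: 10.92
position: [0.6076, -0.1971, 0.1105]
tool_rot: [-0.001, 0.001, 1.0, -0.0]
wrist_force: [-0.2, -0.7, -0.3]
gripper_width: 0.0565
grasp_force: 63.9
```

>>> {"fn": "jog_arm", "kwargs": {
  "motion": [
    [0.04,-0.15,0,0],
    [0.08,-0.28,0,0],
    [0.126,-0.42,0,0],
    [0.126,-0.42,0,0],
    [0.126,-0.42,0,0]
  ]
}}

```text
time_s: 11.33
position: [0.5763, -0.3006, 0.1104]
tool_rot: [-0.001, 0.002, 1.0, 0.001]
wrist_force: [-0.8, 0.3, -0.8]
gripper_width: 0.0568
grasp_force: 63.9
```

>>> {"fn": "jog_arm", "kwargs": {
  "motion": [
    [-0.012,0,0.1,0],
    [-0.012,0,0.22,0],
    [-0.012,0,0.32,0],
    [-0.012,0,0.36,0],
    [-0.012,0,0.37,0]
  ]
}}

```text
time_s: 11.75
position: [0.5788, -0.2965, 0.0154]
tool_rot: [-0.002, -0.001, 1.0, 0.002]
wrist_force: [0.5, 0.2, -1.9]
gripper_width: 0.0568
grasp_force: 63.9
```

>>> {"fn": "jog_arm", "kwargs": {
  "motion": [
    [0,0,0,0],
    [0,0,0.006,0],
    [0,0,0.012,0],
    [0,0,0.018,0],
    [0,0,0.018,0]
  ]
}}

```text
time_s: 12.17
position: [0.5808, -0.2994, 0.0151]
tool_rot: [0.001, -0.0, 1.0, -0.0]
wrist_force: [-0.5, 0.3, -1.0]
gripper_width: 0.0564
grasp_force: 63.9
```

>>> {"fn": "jog_arm", "kwargs": {
  "motion": [
    [0,0,0.006,0],
    [0,0,0.012,0],
    [0,0,0.016,0],
    [0,0,0.016,0]
  ]
}}

```text
time_s: 12.5
position: [0.5804, -0.2992, 0.0103]
tool_rot: [-0.0, -0.0, 1.0, -0.0]
wrist_force: [0.1, -0.4, -0.4]
gripper_width: 0.0566
grasp_force: 63.9
```

>>> {"fn": "jog_arm", "kwargs": {
  "motion": [
    [0,0,0.004,0],
    [0,0,0.008,0],
    [0,0,0.012,0],
    [0,0,0.012,0]
  ]
}}

```text
time_s: 12.83
position: [0.5804, -0.2992, 0.0101]
tool_rot: [-0.001, -0.0, 1.0, 0.0]
wrist_force: [-8.8, 5.4, 16.9]
gripper_width: 0.057
grasp_force: 65.9
```

>>> {"fn": "jog_arm", "kwargs": {
  "motion": [
    [0,0,-0.004,0],
    [0,0,-0.004,0],
    [0,0,-0.004,0],
    [0,0,-0.004,0],
    [0,0,-0.004,0]
  ],
  "hand": 0.9
}}

```text
time_s: 13.25
position: [0.5801, -0.2989, 0.0078]
tool_rot: [-0.0, -0.0, 1.0, 0.0]
wrist_force: [0.2, 0.8, -0.0]
gripper_width: 0.0812
grasp_force: 0.0
```

>>> {"fn": "jog_arm", "kwargs": {
  "motion": [
    [0,0,-0.08,0],
    [0,0,-0.2,0],
    [0,0,-0.34,0],
    [0,0,-0.36,0],
    [0,0,-0.36,0]
  ]
}}

```text
time_s: 13.67
position: [0.5823, -0.3005, 0.1019]
tool_rot: [0.003, -0.0, 1.0, -0.002]
wrist_force: [0.2, -0.9, 0.2]
gripper_width: 0.0814
grasp_force: 0.0
```

>>> {"fn": "jog_arm", "kwargs": {
  "motion": [
    [0,0.15,0,0],
    [0,0.3,0,0],
    [0,0.45,0,0],
    [0,0.6,0,0],
    [0,0.71,0,0]
  ]
}}

```text
time_s: 14.08
position: [0.5785, -0.1184, 0.0959]
tool_rot: [-0.002, -0.001, 1.0, 0.001]
wrist_force: [0.6, 0.5, -1.8]
gripper_width: 0.0809
grasp_force: 0.0
```

>>> {"fn": "jog_arm", "kwargs": {
  "motion": [
    [0,0,0,0],
    [0,0,0,0],
    [0,0,0,0]
  ]
}}

```text
time_s: 14.33
position: [0.5798, -0.1217, 0.0971]
tool_rot: [-0.001, -0.0, 1.0, 0.0]
wrist_force: [1.4, -0.1, -0.5]
gripper_width: 0.0808
grasp_force: 0.0
```

```bash
python3 - <<'E'
from obj import *
locate([("amber",(468,183),.020),("white",(491,238),.064)])
p,d,m,f=cam("top"); cv2.imwrite("pics/t2.png",p)
print(manip.observe()["position"])
E
```

```text
amber cen [ 0.577  -0.3078] rect c [ 0.5761 -0.31  ] [0.0355 0.0584] 75.0
white cen [ 0.4498 -0.3261] rect c [ 0.4497 -0.3255] [0.0391 0.0367] 88.7
[ 0.58009439 -0.12262269  0.09763917]
```

View pics/t2.png

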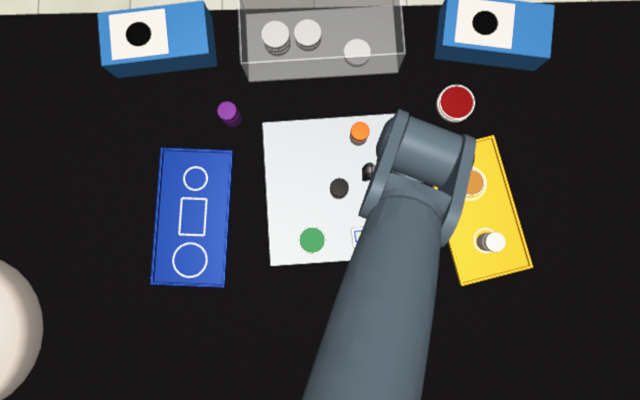

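The top view shows the white bottle at (491,240) and the amber dish (474,182, partly behind the arm) in the yellow tray's outlines. The measured white centre is within 3 mm. Next is the red dish.

>>> {"fn": "jog_arm", "kwargs": {
  "motion": [
    [0.014,0.004,0.05,0],
    [0.014,0.004,0.16,0],
    [0.014,0.004,0.28,0],
    [0.014,0.004,0.35,0],
    [0.014,0.004,0.37,0]
  ]
}}

```text
time_s: 14.85
position: [0.5733, -0.1202, 0.001]
tool_rot: [-0.004, 0.001, 1.0, 0.001]
wrist_force: [-0.7, -0.4, -1.1]
gripper_width: 0.0812
grasp_force: 0.0
```

>>> {"fn": "jog_arm", "kwargs": {
  "motion": [
    [0,0,0,0],
    [0,0,0,0],
    [0,0,0,0],
    [0,0,0,0],
    [0,0,0,0]
  ],
  "hand": -1
}}

```text
time_s: 15.27
position: [0.5777, -0.121, 0.007]
tool_rot: [0.001, -0.0, 1.0, -0.0]
wrist_force: [0.1, -0.9, -0.4]
gripper_width: 0.0568
grasp_force: 63.7
```

>>> {"fn": "jog_arm", "kwargs": {
  "motion": [
    [0,0,-0.02,0],
    [0,0,-0.08,0],
    [0,0,-0.22,0],
    [0,0,-0.38,0],
    [0,0,-0.42,0]
  ]
}}

```text
time_s: 15.68
position: [0.5805, -0.122, 0.1181]
tool_rot: [0.005, -0.0, 1.0, -0.002]
wrist_force: [1.8, 0.2, 0.9]
gripper_width: 0.057
grasp_force: 64.0
```

>>> {"fn": "jog_arm", "kwargs": {
  "motion": [
    [0.04,0.12,0,0],
    [0.09,0.26,0,0],
    [0.14,0.4,0,0],
    [0.19,0.54,0,0],
    [0.24,0.68,0,0]
  ]
}}

```text
time_s: 16.1
position: [0.5161, 0.0508, 0.1114]
tool_rot: [0.001, 0.0, 1.0, -0.0]
wrist_force: [0.6, 0.1, -1.2]
gripper_width: 0.0571
grasp_force: 63.9
```

>>> {"fn": "jog_arm", "kwargs": {
  "motion": [
    [0.05,0.14,0,0],
    [0.1,0.28,0,0],
    [0.15,0.42,0,0],
    [0.19,0.56,0,0],
    [0.24,0.68,0,0]
  ]
}}

```text
time_s: 16.52
position: [0.4563, 0.2214, 0.1116]
tool_rot: [0.001, -0.0, 1.0, 0.0]
wrist_force: [0.8, 0.3, 0.7]
gripper_width: 0.0571
grasp_force: 63.9
```

>>> {"fn": "jog_arm", "kwargs": {
  "motion": [
    [0.05,0.14,0,0],
    [0.1,0.28,0,0],
    [0.135,0.4,0,0],
    [0.135,0.4,0,0],
    [0.135,0.4,0,0]
  ]
}}

```text
time_s: 16.93
position: [0.4224, 0.3207, 0.1112]
tool_rot: [0.0, -0.002, 1.0, 0.0]
wrist_force: [-0.6, 0.0, 0.4]
gripper_width: 0.057
grasp_force: 64.0
```

>>> {"fn": "jog_arm", "kwargs": {
  "motion": [
    [-0.006,-0.004,0.1,0],
    [-0.006,-0.004,0.22,0],
    [-0.006,-0.004,0.32,0],
    [-0.006,-0.004,0.37,0],
    [-0.006,-0.004,0.38,0]
  ]
}}

```text
time_s: 17.35
position: [0.423, 0.3166, 0.0133]
tool_rot: [-0.002, 0.001, 1.0, -0.001]
wrist_force: [-1.0, -0.1, 0.4]
gripper_width: 0.0572
grasp_force: 64.0
```

>>> {"fn": "jog_arm", "kwargs": {
  "motion": [
    [0,0,0.004,0],
    [0,0,0.008,0],
    [0,0,0.012,0],
    [0,0,0.016,0],
    [0,0,0.016,0]
  ]
}}

```text
time_s: 17.77
position: [0.4251, 0.3187, 0.0127]
tool_rot: [0.001, -0.0, 1.0, 0.0]
wrist_force: [-0.4, 0.3, -0.4]
gripper_width: 0.057
grasp_force: 64.0
```

>>> {"fn": "jog_arm", "kwargs": {
  "motion": [
    [0,0,0.005,0],
    [0,0,0.01,0],
    [0,0,0.014,0],
    [0,0,0.014,0]
  ]
}}

```text
time_s: 18.1
position: [0.4245, 0.3185, 0.0087]
tool_rot: [-0.0, -0.0, 1.0, -0.0]
wrist_force: [-2.1, -1.7, 3.7]
gripper_width: 0.0568
grasp_force: 64.5
```

>>> {"fn": "jog_arm", "kwargs": {
  "motion": [
    [0,0,-0.002,0],
    [0,0,-0.002,0],
    [0,0,-0.002,0],
    [0,0,-0.002,0],
    [0,0,-0.002,0]
  ],
  "hand": 0.9
}}

```text
time_s: 18.52
position: [0.4244, 0.3183, 0.0087]
tool_rot: [-0.0, -0.0, 1.0, -0.0]
wrist_force: [0.2, 0.2, -0.0]
gripper_width: 0.0813
grasp_force: 0.0
```

>>> {"fn": "jog_arm", "kwargs": {
  "motion": [
    [0,0,-0.08,0],
    [0,0,-0.2,0],
    [0,0,-0.34,0],
    [0,0,-0.4,0],
    [0,0,-0.4,0]
  ]
}}

```text
time_s: 18.93
position: [0.4274, 0.3198, 0.1135]
tool_rot: [0.004, -0.0, 1.0, 0.002]
wrist_force: [0.6, 0.1, -0.5]
gripper_width: 0.0812
grasp_force: 0.0
```

>>> {"fn": "jog_arm", "kwargs": {
  "motion": [
    [-0.02,-0.12,0,0],
    [-0.04,-0.26,0,0],
    [-0.06,-0.4,0,0],
    [-0.08,-0.55,0,0],
    [-0.08,-0.7,0,0]
  ]
}}

```text
time_s: 19.35
position: [0.4442, 0.1418, 0.1079]
tool_rot: [-0.0, -0.0, 1.0, -0.0]
wrist_force: [1.8, -0.2, 0.5]
gripper_width: 0.0809
grasp_force: 0.0
```

>>> {"fn": "jog_arm", "kwargs": {
  "motion": [
    [-0.02,-0.14,0,0.1],
    [-0.04,-0.28,0,0.2],
    [-0.06,-0.42,0,0.3],
    [-0.08,-0.56,0,0.4],
    [-0.08,-0.7,0,0.5]
  ]
}}

```text
time_s: 19.77
position: [0.4643, -0.0333, 0.1079]
tool_rot: [-0.0, 0.261, 0.965, 0.0]
wrist_force: [0.9, 0.0, -0.4]
gripper_width: 0.0813
grasp_force: 0.0
```

>>> {"fn": "jog_arm", "kwargs": {
  "motion": [
    [0,0,0,0.1],
    [0,0,0,0.2],
    [0,0,0,0.3],
    [0,0,0,0.4],
    [0,0,0,0.5]
  ]
}}

```text
time_s: 20.18
position: [0.4637, -0.0316, 0.1075]
tool_rot: [-0.001, 0.502, 0.865, -0.0]
wrist_force: [0.9, -0.2, -0.3]
gripper_width: 0.0812
grasp_force: 0.0
```

>>> {"fn": "jog_arm", "kwargs": {
  "motion": [
    [0,0,0,0.1],
    [0,0,0,0.2],
    [0,0,0,0.3],
    [0,0,0,0.422],
    [0,0,0,0.422]
  ]
}}

```text
time_s: 20.6
position: [0.4638, -0.0314, 0.1076]
tool_rot: [-0.001, 0.678, 0.735, -0.0]
wrist_force: [-1.0, -1.1, 0.4]
gripper_width: 0.0815
grasp_force: 0.0
```

```bash
python3 - <<'E'
from h import *
from obj import locate
locate([("red",(190,258),.020)])
s=manip.observe(); print(s["position"],s["tool_rot"],s["joints"])
w,x,y,z=s["tool_rot"]; from scipy.spatial.transform import Rotation as R
r=R.from_quat([x,y,z,w]).as_matrix(); print(np.round(r,4))
D=np.array([.4657,-.070,.005])-s["position"]; print("shift units",np.round(r.T@D/.25,4),"psi",np.degrees(np.arctan2(r[1,1],r[0,1])))
E
```

```text
red cen [0.4247 0.3189] rect c [0.4245 0.319 ] [0.0578 0.056 ] 0.3
[ 0.4638508  -0.03142057  0.10775324] [-8.53165013e-04  6.76766487e-01  7.36197142e-01 -4.02345123e-04] [-3.12253090e-01 -3.73924466e-02  2.10874630e+00 -2.05243664e-05
  1.07212527e+00 -3.96315691e-01]
[[-8.400e-02  9.965e-01 -1.800e-03]
 [ 9.965e-01  8.400e-02  6.000e-04]
 [ 7.000e-04 -1.700e-03 -1.000e+00]]
shift units [-0.1547 -0.0049  0.4109] psi 4.817031206775446
```

>>> {"fn": "jog_arm", "kwargs": {
  "motion": [
    [-0.1,0,0,0],
    [-0.155,-0.004,0.04,0],
    [-0.155,-0.004,0.1,0],
    [-0.155,-0.004,0.18,0],
    [-0.155,-0.004,0.26,0]
  ]
}}

```text
time_s: 21.07
position: [0.4668, -0.0707, 0.043]
tool_rot: [0.0, 0.677, 0.736, 0.0]
wrist_force: [0.4, 0.8, 0.4]
gripper_width: 0.0813
grasp_force: 0.0
```

>>> {"fn": "jog_arm", "kwargs": {
  "motion": [
    [0,0,0.06,0],
    [0,0,0.12,0],
    [0,0,0.15,0],
    [0,0,0.15,0],
    [0,0,0.15,0]
  ]
}}

```text
time_s: 21.48
position: [0.4666, -0.0702, 0.0061]
tool_rot: [-0.0, 0.677, 0.736, -0.0]
wrist_force: [0.9, 0.7, -0.1]
gripper_width: 0.0811
grasp_force: 0.0
```

>>> {"fn": "jog_arm", "kwargs": {
  "motion": [
    [0,0,0,0],
    [0,0,0,0],
    [0,0,0,0],
    [0,0,0,0],
    [0,0,0,0]
  ],
  "hand": -1
}}

```text
time_s: 21.9
position: [0.4679, -0.0708, 0.0075]
tool_rot: [0.001, 0.677, 0.736, 0.0]
wrist_force: [-0.7, 0.7, 6.0]
gripper_width: 0.0432
grasp_force: 61.8
```

>>> {"fn": "jog_arm", "kwargs": {
  "motion": [
    [0,0,-0.02,0],
    [0,0,-0.08,0],
    [0,0,-0.22,0],
    [0,0,-0.38,0],
    [0,0,-0.42,0]
  ]
}}

```text
time_s: 22.32
position: [0.4698, -0.0715, 0.1171]
tool_rot: [0.005, 0.677, 0.736, 0.002]
wrist_force: [1.3, 0.0, 0.3]
gripper_width: 0.0433
grasp_force: 61.4
```

>>> {"fn": "jog_arm", "kwargs": {
  "motion": [
    [0,0,0,-0.08],
    [0,0,0,-0.18],
    [0,0,0,-0.28],
    [0,0,0,-0.38],
    [0,0,0,-0.48]
  ]
}}

```text
time_s: 22.73
position: [0.4663, -0.0701, 0.111]
tool_rot: [-0.0, 0.471, 0.882, -0.0]
wrist_force: [0.9, 0.2, -1.0]
gripper_width: 0.044
grasp_force: 61.4
```

>>> {"fn": "jog_arm", "kwargs": {
  "motion": [
    [0,0,0,-0.1],
    [0,0,0,-0.2],
    [0,0,0,-0.3],
    [0,0,0,-0.4],
    [0,0,0,-0.5]
  ]
}}

```text
time_s: 23.15
position: [0.4662, -0.0701, 0.1109]
tool_rot: [-0.0, 0.227, 0.974, 0.0]
wrist_force: [-0.0, -0.1, -0.7]
gripper_width: 0.0436
grasp_force: 61.4
```

>>> {"fn": "jog_arm", "kwargs": {
  "motion": [
    [0,0,0,-0.1],
    [0,0,0,-0.2],
    [0,0,0,-0.3],
    [0,0,0,-0.383],
    [0,0,0,-0.383]
  ]
}}

```text
time_s: 23.57
position: [0.4663, -0.0701, 0.1109]
tool_rot: [-0.0, 0.03, 1.0, 0.0]
wrist_force: [-0.2, 0.5, -1.6]
gripper_width: 0.0429
grasp_force: 61.4
```

```bash
cat > to.py <<'E'
import sys
from h import *
from scipy.spatial.transform import Rotation as R
s=manip.observe(); w,x,y,z=s["tool_rot"]; r=R.from_quat([x,y,z,w]).as_matrix()
print(s["position"],"units",np.round(r.T@(np.array([float(a) for a in sys.argv[1:4]])-s["position"])/.25,4),"psi",np.degrees(np.arctan2(r[1,1],r[0,1])))
E
python3 to.py .518 .3132 .11
```

```text
[ 0.46627516 -0.07014515  0.11091063] units [-0.1143  1.543   0.0039] psi 86.55308907641728
```

>>> {"fn": "jog_arm", "kwargs": {
  "motion": [
    [-0.01,0.12,0,0],
    [-0.02,0.26,0,0],
    [-0.03,0.4,0,0],
    [-0.04,0.55,0,0],
    [-0.05,0.7,0,0]
  ]
}}

```text
time_s: 23.98
position: [0.4897, 0.1052, 0.1112]
tool_rot: [-0.0, 0.032, 0.999, -0.0]
wrist_force: [1.0, -0.4, -0.8]
gripper_width: 0.0435
grasp_force: 61.4
```

>>> {"fn": "jog_arm", "kwargs": {
  "motion": [
    [-0.01,0.15,0,0],
    [-0.02,0.3,0,0],
    [-0.03,0.45,0,0],
    [-0.05,0.6,0,0],
    [-0.064,0.7,0,0]
  ]
}}

```text
time_s: 24.4
position: [0.5164, 0.2803, 0.1111]
tool_rot: [-0.0, 0.031, 1.0, 0.0]
wrist_force: [0.8, -0.7, -0.9]
gripper_width: 0.0433
grasp_force: 61.5
```

>>> {"fn": "jog_arm", "kwargs": {
  "motion": [
    [0,0.1,0,0],
    [0,0.143,0.05,0],
    [0,0.143,0.15,0],
    [0,0.143,0.25,0],
    [0,0.143,0.32,0]
  ]
}}

```text
time_s: 24.82
position: [0.5174, 0.3128, 0.0288]
tool_rot: [-0.001, 0.032, 0.999, -0.001]
wrist_force: [-0.1, 0.8, -1.9]
gripper_width: 0.0433
grasp_force: 61.5
```

>>> {"fn": "jog_arm", "kwargs": {
  "motion": [
    [0,0,0.02,0],
    [0,0,0.04,0],
    [0,0,0.05,0],
    [0,0,0.05,0],
    [0,0,0.05,0]
  ]
}}

```text
time_s: 25.23
position: [0.5198, 0.3132, 0.02]
tool_rot: [0.001, 0.031, 1.0, 0.0]
wrist_force: [-0.1, 0.4, -1.4]
gripper_width: 0.0427
grasp_force: 61.4
```

```bash
python3 to.py .518 .3132 .009
```

```text
[0.51981126 0.31318728 0.02001023] units [ 0.0073 -0.0004  0.044 ] psi 86.43945107741601
```

>>> {"fn": "jog_arm", "kwargs": {
  "motion": [
    [0.004,0,0.01,0],
    [0.006,0,0.02,0],
    [0.006,0,0.03,0],
    [0.006,0,0.036,0],
    [0.006,0,0.036,0]
  ]
}}

```text
time_s: 25.65
position: [0.5174, 0.313, 0.0097]
tool_rot: [-0.0, 0.031, 1.0, -0.0]
wrist_force: [-0.4, -0.8, -0.7]
gripper_width: 0.043
grasp_force: 61.5
```

>>> {"fn": "jog_arm", "kwargs": {
  "motion": [
    [0,0,0.004,0],
    [0,0,0.008,0],
    [0,0,0.008,0],
    [0,0,0.008,0]
  ]
}}

```text
time_s: 25.98
position: [0.5175, 0.3131, 0.0095]
tool_rot: [-0.0, 0.031, 1.0, -0.0]
wrist_force: [-7.0, -2.9, 12.1]
gripper_width: 0.0433
grasp_force: 62.9
```

>>> {"fn": "jog_arm", "kwargs": {
  "motion": [
    [0,0,-0.004,0],
    [0,0,-0.004,0],
    [0,0,-0.004,0],
    [0,0,-0.004,0],
    [0,0,-0.004,0]
  ],
  "hand": 0.9
}}

```text
time_s: 26.4
position: [0.5173, 0.313, 0.0085]
tool_rot: [-0.0, 0.031, 1.0, -0.0]
wrist_force: [-0.6, -0.3, 0.1]
gripper_width: 0.0808
grasp_force: 0.0
```

>>> {"fn": "jog_arm", "kwargs": {
  "motion": [
    [0,0,-0.08,0],
    [0,0,-0.2,0],
    [0,0,-0.34,0],
    [0,0,-0.42,0],
    [0,0,-0.42,0]
  ]
}}

```text
time_s: 26.82
position: [0.5209, 0.3144, 0.1197]
tool_rot: [0.005, 0.031, 1.0, 0.002]
wrist_force: [1.8, 0.6, 0.7]
gripper_width: 0.0813
grasp_force: 0.0
```

>>> {"fn": "jog_arm", "kwargs": {
  "motion": [
    [0,0,0,0],
    [0,0,0,0]
  ]
}}

```text
time_s: 26.98
position: [0.5166, 0.3127, 0.1126]
tool_rot: [-0.001, 0.031, 1.0, -0.0]
wrist_force: [-0.5, 0.6, -0.3]
gripper_width: 0.0808
grasp_force: 0.0
```

```bash
python3 to.py .688 -.0565 .11
```

```text
[0.51664283 0.31273049 0.11259887] units [-0.7751 -1.4319  0.0102] psi 86.47130889870876
```

>>> {"fn": "jog_arm", "kwargs": {
  "motion": [
    [-0.06,-0.11,0,0],
    [-0.13,-0.24,0,0],
    [-0.2,-0.37,0,0],
    [-0.27,-0.5,0,0],
    [-0.34,-0.62,0,0]
  ]
}}

```text
time_s: 27.4
position: [0.5917, 0.1512, 0.1114]
tool_rot: [-0.002, 0.031, 1.0, -0.0]
wrist_force: [1.6, 0.1, 0.1]
gripper_width: 0.0812
grasp_force: 0.0
```

>>> {"fn": "jog_arm", "kwargs": {
  "motion": [
    [-0.07,-0.13,0,0],
    [-0.14,-0.26,0,0],
    [-0.21,-0.39,0,0],
    [-0.28,-0.52,0,0],
    [-0.34,-0.62,0,0]
  ]
}}

```text
time_s: 27.82
position: [0.6674, -0.0094, 0.1112]
tool_rot: [-0.002, 0.032, 1.0, 0.0]
wrist_force: [-0.3, 0.2, -0.6]
gripper_width: 0.0811
grasp_force: 0.0
```

>>> {"fn": "jog_arm", "kwargs": {
  "motion": [
    [-0.06,-0.12,0,0],
    [-0.095,-0.192,0,0],
    [-0.095,-0.192,0,0],
    [-0.095,-0.192,0,0],
    [-0.095,-0.192,0,0]
  ]
}}

```text
time_s: 28.23
position: [0.6875, -0.0553, 0.1118]
tool_rot: [-0.002, 0.031, 1.0, 0.001]
wrist_force: [-0.5, -0.1, 0.2]
gripper_width: 0.0811
grasp_force: 0.0
```

```bash
python3 to.py .688 -.0565 .010; python3 -c "
from obj import *
locate([('timer',(193,217),.022)])"
```

```text
[ 0.68752547 -0.05533638  0.11183872] units [-0.0035 -0.0049  0.4073] psi 86.48517137888935
timer cen [0.5196 0.3123] rect c [0.5196 0.3121] [0.0455 0.0696] 86.5
```

>>> {"fn": "jog_arm", "kwargs": {
  "motion": [
    [-0.002,-0.004,0.1,0],
    [-0.002,-0.004,0.2,0],
    [-0.002,-0.004,0.3,0],
    [-0.002,-0.004,0.38,0],
    [-0.002,-0.004,0.405,0]
  ]
}}

```text
time_s: 28.7
position: [0.6858, -0.055, 0.008]
tool_rot: [-0.004, 0.03, 1.0, 0.001]
wrist_force: [-0.8, 0.4, -0.4]
gripper_width: 0.0811
grasp_force: 0.0
```

>>> {"fn": "jog_arm", "kwargs": {
  "motion": [
    [0,0,0,0],
    [0,0,0,0],
    [0,0,0,0],
    [0,0,0,0],
    [0,0,0,0]
  ],
  "hand": -1
}}

```text
time_s: 29.12
position: [0.6909, -0.0575, 0.015]
tool_rot: [0.002, 0.031, 1.0, -0.0]
wrist_force: [-0.2, 0.5, 4.8]
gripper_width: 0.0385
grasp_force: 60.6
```

>>> {"fn": "jog_arm", "kwargs": {
  "motion": [
    [0,0,-0.04,0],
    [0,0,-0.14,0],
    [0,0,-0.28,0],
    [0,0,-0.42,0],
    [0,0,-0.46,0]
  ]
}}

```text
time_s: 29.53
position: [0.6925, -0.0581, 0.1354]
tool_rot: [0.005, 0.031, 1.0, -0.001]
wrist_force: [0.4, -0.2, 0.1]
gripper_width: 0.0386
grasp_force: 60.3
```

>>> {"fn": "jog_arm", "kwargs": {
  "motion": [
    [0,0,0,0],
    [0,0,0,0]
  ]
}}

```text
time_s: 29.7
position: [0.6892, -0.0573, 0.128]
tool_rot: [0.0, 0.031, 1.0, -0.0]
wrist_force: [0.1, -0.3, -0.7]
gripper_width: 0.0388
grasp_force: 60.3
```

```bash
python3 to.py .6035 .3078 .12
```

```text
[ 0.68920013 -0.05730146  0.12800929] units [0.4321 1.4365 0.0314] psi 86.46952479717108
```

>>> {"fn": "jog_arm", "kwargs": {
  "motion": [
    [0.03,0.11,0,0],
    [0.07,0.24,0,0],
    [0.11,0.37,0,0],
    [0.15,0.5,0,0],
    [0.19,0.63,0,0]
  ]
}}

```text
time_s: 30.12
position: [0.649, 0.1042, 0.1242]
tool_rot: [-0.003, 0.031, 1.0, -0.0]
wrist_force: [0.4, 0.4, -0.2]
gripper_width: 0.0386
grasp_force: 60.4
```

>>> {"fn": "jog_arm", "kwargs": {
  "motion": [
    [0.04,0.14,0,0],
    [0.08,0.28,0,0],
    [0.12,0.42,0,0],
    [0.16,0.55,0,0],
    [0.19,0.63,0,0]
  ]
}}

```text
time_s: 30.53
position: [0.6108, 0.2656, 0.1242]
tool_rot: [-0.003, 0.03, 1.0, -0.0]
wrist_force: [-0.2, -0.2, 0.4]
gripper_width: 0.0391
grasp_force: 60.4
```

>>> {"fn": "jog_arm", "kwargs": {
  "motion": [
    [0.03,0.1,0,0],
    [0.052,0.176,0.05,0],
    [0.052,0.176,0.15,0],
    [0.052,0.176,0.25,0],
    [0.052,0.176,0.33,0]
  ]
}}

```text
time_s: 30.95
position: [0.6003, 0.3074, 0.0399]
tool_rot: [-0.003, 0.03, 1.0, -0.001]
wrist_force: [0.1, -1.0, -1.3]
gripper_width: 0.039
grasp_force: 60.4
```

>>> {"fn": "jog_arm", "kwargs": {
  "motion": [
    [0,0,0.03,0],
    [0,0,0.06,0],
    [0,0,0.08,0],
    [0,0,0.08,0],
    [0,0,0.08,0]
  ]
}}

```text
time_s: 31.37
position: [0.6041, 0.3078, 0.0257]
tool_rot: [0.0, 0.031, 1.0, 0.0]
wrist_force: [-0.3, -0.3, -1.1]
gripper_width: 0.0387
grasp_force: 60.4
```

```bash
python3 to.py .6035 .3078 .015
```

```text
[0.60406177 0.3077597  0.02570956] units [0.0023 0.     0.0428] psi 86.45967279768828
```

>>> {"fn": "jog_arm", "kwargs": {
  "motion": [
    [0,0,0.01,0],
    [0,0,0.02,0],
    [0,0,0.028,0],
    [0,0,0.032,0],
    [0,0,0.036,0]
  ]
}}

```text
time_s: 31.78
position: [0.6035, 0.3078, 0.017]
tool_rot: [-0.0, 0.031, 1.0, -0.0]
wrist_force: [-5.0, -2.0, 10.9]
gripper_width: 0.0389
grasp_force: 61.3
```

>>> {"fn": "jog_arm", "kwargs": {
  "motion": [
    [0,0,0.004,0],
    [0,0,0.007,0],
    [0,0,0.007,0],
    [0,0,0.007,0]
  ]
}}

```text
time_s: 32.12
position: [0.6036, 0.3077, 0.017]
tool_rot: [-0.001, 0.031, 1.0, -0.0]
wrist_force: [-8.4, -2.3, 14.6]
gripper_width: 0.0388
grasp_force: 61.9
```

Contact. I'll release, lift and back the arm out of the camera's view.

>>> {"fn": "jog_arm", "kwargs": {
  "motion": [
    [0,0,-0.004,0],
    [0,0,-0.004,0],
    [0,0,-0.004,0],
    [0,0,-0.004,0],
    [0,0,-0.004,0]
  ],
  "hand": 0.9
}}

```text
time_s: 32.53
position: [0.6034, 0.3077, 0.0149]
tool_rot: [-0.0, 0.031, 1.0, -0.0]
wrist_force: [0.2, 0.2, -0.1]
gripper_width: 0.0813
grasp_force: 0.0
```

>>> {"fn": "jog_arm", "kwargs": {
  "motion": [
    [0,0,-0.1,0],
    [0,0,-0.25,0],
    [0,0,-0.4,0],
    [0,0,-0.55,0],
    [0,0,-0.6,0]
  ]
}}

```text
time_s: 32.95
position: [0.6065, 0.3088, 0.1725]
tool_rot: [0.005, 0.031, 1.0, 0.002]
wrist_force: [1.5, 0.7, 1.6]
gripper_width: 0.0814
grasp_force: 0.0
```

>>> {"fn": "jog_arm", "kwargs": {
  "motion": [
    [0.1,0.1,0,0],
    [0.2,0.2,0,0],
    [0.3,0.3,0,0],
    [0.4,0.4,0,0],
    [0.5,0.5,0,0]
  ]
}}

```text
time_s: 33.37
position: [0.485, 0.441, 0.1646]
tool_rot: [-0.0, 0.031, 1.0, -0.0]
wrist_force: [0.8, 0.9, 0.7]
gripper_width: 0.0813
grasp_force: 0.0
```

>>> {"fn": "jog_arm", "kwargs": {
  "motion": [
    [0.12,0.1,0,0],
    [0.24,0.2,0,0],
    [0.36,0.3,0,0],
    [0.48,0.4,0,0],
    [0.6,0.5,0,0]
  ]
}}

```text
time_s: 33.78
position: [0.3426, 0.5751, 0.1646]
tool_rot: [-0.0, 0.031, 1.0, -0.0]
wrist_force: [0.1, -0.0, -0.7]
gripper_width: 0.0811
grasp_force: 0.0
```

>>> {"fn": "jog_arm", "kwargs": {
  "motion": [
    [0.1,0.08,0,0],
    [0.2,0.16,0,0],
    [0.3,0.24,0,0],
    [0.3,0.24,0,0],
    [0.3,0.24,0,0]
  ]
}}

```text
time_s: 34.2
position: [0.2717, 0.6392, 0.1644]
tool_rot: [-0.0, 0.029, 1.0, -0.001]
wrist_force: [0.3, -0.2, 0.3]
gripper_width: 0.0812
grasp_force: 0.0
```

```bash
python3 - <<'E'
from h import *
from obj import locate
print(manip.observe()["position"])
p,d,m,f=cam("top"); cv2.imwrite("pics/t3.png",p)
for a in [("red",(190,258),.020),("timer",(193,217),.022),("orange",(193,174),.064),("white",(491,240),.064),("amber",(469,183),.020),("green",(312,240),.018),("black",(339,187),.062)]:
    try: locate([a])
    except Exception as e: print(a,e)
p,d,m,f=cam("side"); cv2.imwrite("pics/s3.png",p)
E
```

```text
[0.27168149 0.63920847 0.16439531]
red cen [0.4247 0.319 ] rect c [0.4245 0.319 ] [0.0578 0.056 ] 0.3
timer cen [0.5194 0.3125] rect c [0.5196 0.3124] [0.0451 0.0697] 86.5
orange cen [0.6023 0.3071] rect c [0.6028 0.3071] [0.04   0.0379] 88.7
white cen [ 0.4499 -0.3267] rect c [ 0.4497 -0.3264] [0.0372 0.0367] 88.7
amber cen [ 0.5793 -0.2986] rect c [ 0.5793 -0.2991] [0.057  0.0549] 88.7
green cen [0.4623 0.0497] rect c [0.4623 0.0498] [0.0562 0.0559] 88.7
black cen [ 0.5692 -0.0104] rect c [ 0.5685 -0.0101] [0.0375 0.0377] 88.7
```

View pics/t3.png

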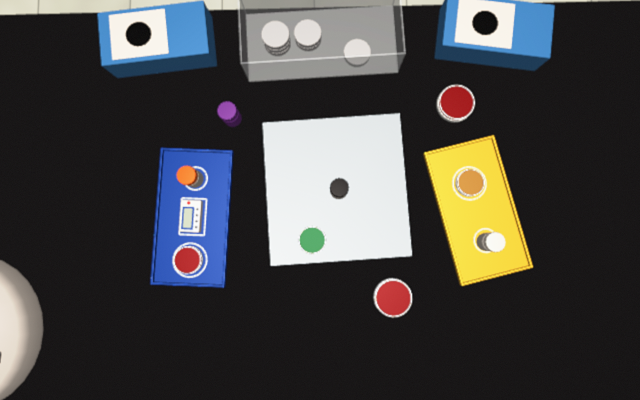

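View pics/s3.png

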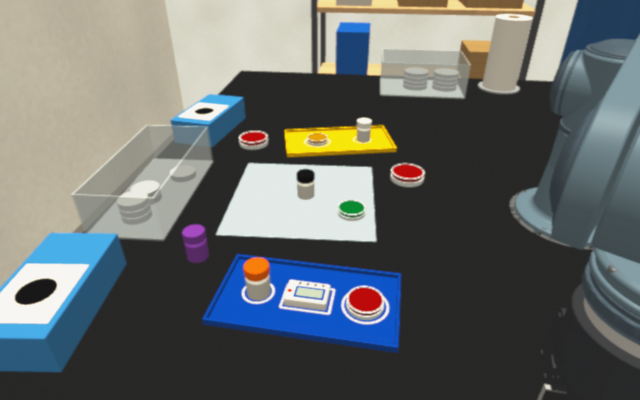

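Both views show all five items upright and within about 3 mm of their outline centres:
- **Blue tray:** orange bottle at (190,176), timer (193,216) and red dish (187,260).
- **Yellow tray:** amber dish (470,182) and white bottle (493,242).

The spares have not moved and the arm is clear, so I'm handing in.

```bash
python3 -c "
from cell import manip
print(manip.job_done())"
```

```text
the job is handed in; nothing more can be done
None
```

Both kits are made up and the job is handed in: all five items measured within about 3 mm of their outline centres, upright, with the spares not moved, after about 34 s of the 120 s allowed; the hand-in call returned no verdict.

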